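Slide the trivet tile out over the stand's edge

TASK

Push the thin white trivet tile flat across the dark wooden stand, towards the stand's far long edge (the one away from the robot), until its blue line lies right along that edge, so that the 40 mm beyond the line stick out squarely for the cook to get fingers under. Only push or drag it with the fingers: do not lift or tip it, and leave everything else where it stands. Finish with the robot clear of everything.

Things in the scene. Friction and masses are not known exactly. Their poses are not given: they have to be found in the camera images.
- stand_edge (a point): Mid-point of the far long top edge of the fixed dark wooden stand. x points outward, level, square to the edge (away from the robot, to within 0.5 rad); y runs along the edge; z up. The stand's flat top is 50 mm above the counter and runs from this edge 220 mm back (to x = -220 mm) and 200 mm to either side; it has no rim. Beyond the stand, on the counter, lie a wire grill basket (50 mm high) and a bamboo spatula, both fixed and out of the way.
- tile: Loose white ceramic trivet tile, flat, 140 mm long (own x) by 100 mm wide (own y) by 8 mm thick, about 0.3 kg, lying on the stand. Origin at the centre of its underside. x points to its leading end, the end that is to overhang; it starts turned by up to 0.3 rad from the stand's x. Slides with ordinary friction and stays where it is left.
- line_left (a point): Left (+y) end of the 5 mm wide dark blue line across the tile's top face, at tile x = +30 mm, y = +50 mm, 8 mm above the underside; the line is 40 mm from the leading end
- line_right (a point): Right (-y) end of the same blue line, at tile x = +30 mm, y = -50 mm, 8 mm above the underside
- ramekin: Bystander: loose white ceramic ramekin, 68 mm across, 45 mm high, on the stand beside the tile's lane (either side). Origin at the centre of its underside
- jar: Bystander: loose amber glass jar, 50 mm across, 70 mm high, on the stand on the other side of the tile's lane. Origin at the centre of its underside
- mortar: Bystander: loose black stone mortar with pestle, 124 mm across, 120 mm high, on the counter left or right of the stand. Origin at the centre of its underside
- bottle: Bystander: loose empty clear plastic bottle, 66 mm across, 190 mm high, on the counter on the other side of the stand. Origin at the centre of its underside
There are look-alikes about, which are no part of the job. Of the things that look like the tile, the smallest one is meant.

How it is judged:
By the outcome, as a careful person would: the job done as asked, in the order asked, and still so for the second after the job is handed in, with the robot touching nothing.
It also fails if it takes over 38 s, if anything falls off the work surface, if the arm or the gripper's body presses on something with over 40 N, if the wrist force passes 120 N, or if a joint passes its speed limit or range.

ROBOT

A 6-joint arm with a two-finger parallel gripper is mounted at the origin on the work surface. World frame = base frame: x ahead of the robot, y to its left, z up, the work surface at z = 0. Lengths are in m, angles in rad, forces in N, time in s.
With the tool pointing down it reaches from about 0.4 to 0.825 m from the base axis. Payload 7 kg.
Tool frame: the origin (TCP) lies on the centre line of the jaws, within the pads' length; the fingertips stand 11 mm ahead of it and the grasp point (between the pads) lies 8 mm behind it; z points along the fingers, y is the direction in which the jaws open and shut (so a half turn about z gives the same grasp; the last joint's range is limited). The gripper opens to 88 mm and grips with 3 to 60 N. Pads are 19 mm wide; open, the fingers measure 130 mm over their backs; the gripper's body (78 mm by 193 mm) begins 47 mm behind the grasp point.
Start: joints at [1.541, 0.359, 0.012, 0, -1.224, -0.288], TCP at [0.211, 0.641, 0.238] pointing down, gripper open.
Joint ranges: [-3.07, 3.07], [-1.43, 2.12], [-1.02, 1.25], [-3.03, 1.67], [-3.05, -0], [-3.03, 3.03]. Speed limits (rad/s): [2.39, 2.39, 3.01, 3.14, 3.14, 3.14].

INTERFACE

Orientations are given as [roll, pitch, yaw] about the fixed x, y, z axes, in that order (R = Rz(yaw) Ry(pitch) Rx(roll)).
In Python, from station import * gives the robot as it stands.
- The arm moves only by the tool play_rows, never from a script. Its argument "targets" is a list of rows, each a list of 7 numbers: the turn, a rotation vector about the world's x, y, z in rad, then the shift along the world's x, y, z in m, then the opening, from 0 (shut) to 1 (fully open). A call has 1 to 12 rows; each row shifts and turns the pose as measured when the row begins; what a row does not reach is not made up. A row lasts 1/8 s, in which the tool goes at most 62.5 mm and 10.7 degrees, less where a joint would pass 70% of its speed; a pose out of reach is approached as far as the arm can. A call is refused whole if a number of a shift passes 0.0625 or a number of a turn 0.188, either way. A call with a gripper value outside its range is refused whole. The fingers move at their own pace and stop on an object; "grip_force" is the grip in N (left out, the last holds). Time passes only in rows, so rows that do not move let the fingers close. It gives the time, the measured TCP pose, the force and the opening at its end, in the units of the state.
- get_state(): the state, without advancing time (a new reading comes with each control period).
- grab_frame(name): name is "scene" or "top"; returns (picture, depth): 384x512x3 uint8, blue, green, red; 384x512 float32, m along the optical axis (not along the pixel's ray), 0 where there is no reading.
- camera_params(name): a dict with "camera_matrix" (3x3 intrinsics, pixels), "extrinsics" (4x4, takes a point from world to camera coordinates). Camera axes: x right, y up, looking along -z (the intrinsics and any distortion apply to the point x, -y, -z); pixel columns grow to the right and rows downward; lengths in m; the calibration is good to about 2 mm. A picture is of the moment at which its call begins. camera_params takes no time and is no camera call.
- job_done(): hands the job in, once; it reports no verdict.
The state is a dict: "t": time; "q": joint angles; "qd": joint speeds; "joint_efforts": joint torques, N m; "eef_pos": TCP position; "ee_rot": TCP orientation; "force": force on the tool from outside, world axes, zero at the start; "moment": the same for the moment, N m; "width": finger opening in m.
Only numpy, scipy, OpenCV 4.12 (cv2) and the standard library are available. Lean on these libraries where they do the work, as an engineer would, in place of code of your own. Each camera call takes 0.05 s, during which the arm holds its last target.

## Working session

There is one attempt and no reset: what is moved stays moved. The work goes in short steps, Python scripts to look and compute and a tool call to move; the robot and the scene stay as the last step left them, time stands still between calls to the robot, and variables do not carry over. Pictures are saved under pics/ and viewed, and the job is handed in when it is done.

Besides the shell and the picture viewer there is one more tool, called as name(argument=value, ...), one argument or row to a line, values as JSON. play_rows: Moves the arm, as the interface text tells. Its arguments: {"type":"object","properties":{"targets":{"type":"array","items":{"type":"array","items":{"type":"number"}}},"grip_force":{"type":"number"}},"required":["targets"]}

```bash
ls; mkdir -p pics; python3 - <<'E'
from station import *
import cv2,numpy as np
s=get_state();print(s)
for n in("scene","top"):
    p,d=grab_frame(n);cv2.imwrite(f"pics/{n}0.png",p);np.save(f"{n}_d0.npy",d);c=camera_params(n);print(n,c)
E
```

```text
pics
{'t': 0.0, 'q': array([ 1.54110512e+00,  3.59378237e-01,  1.10590079e-02, -3.30351979e-04,
       -1.22408667e+00, -2.88125073e-01]), 'qd': array([ 1.78441517e-03,  5.57381043e-05, -1.31540603e-03,  1.28730866e-03,
        1.95470159e-05,  1.27573900e-03]), 'joint_efforts': array([-9.65349027e-04, -5.82712734e+01,  2.93055135e+01,  6.99697718e+00,
        6.87709486e-03, -1.58548964e-04]), 'eef_pos': array([0.2108007 , 0.64074983, 0.23663189]), 'ee_rot': array([ 3.13996118e+00, -1.59658313e-04, -3.17928656e-01]), 'force': array([0.32286057, 0.50268871, 0.36244224]), 'moment': array([-0.02555609, -0.01312013,  0.0161949 ]), 'width': 0.08781828669903367}
scene {'camera_matrix': array([[364.56496081,   0.        , 258.54325119],
       [  0.        , 364.56496081, 186.89887503],
       [  0.        ,   0.        ,   1.        ]]), 'extrinsics': array([[-0.76103964,  0.64852663,  0.01522764,  0.35177801],
       [-0.52357874, -0.62793486,  0.57581517,  0.19360955],
       [ 0.38299344,  0.4302453 ,  0.81743807, -1.44207496],
       [ 0.        ,  0.        ,  0.        ,  1.        ]])}
top {'camera_matrix': array([[356.43677299,   0.        , 255.80912618],
       [  0.        , 356.43677299, 189.88281775],
       [  0.        ,   0.        ,   1.        ]]), 'extrinsics': array([[-0.00147695, -0.99959044,  0.02857907, -0.00488206],
       [ 0.99564786,  0.00119318,  0.09318749, -0.45027407],
       [-0.09318343,  0.02859232,  0.99523833, -1.08190324],
       [ 0.        ,  0.        ,  0.        ,  1.        ]])}
```

View pics/scene0.png

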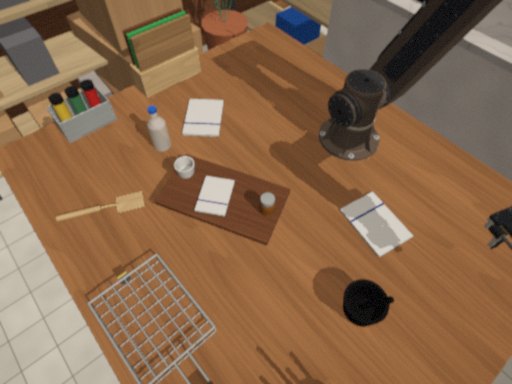

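View pics/top0.png

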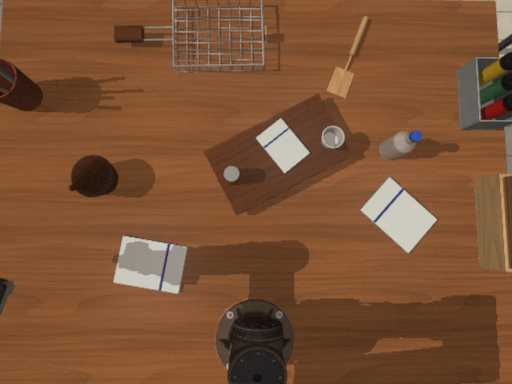

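Tile-like things in top view: (283,146) on the stand, (398,215) and (150,265) on the counter. The one on the stand is smallest and lies on the stand, so it fits. I'll confirm that in an enlarged crop and measure it.

```bash
cat > h.py <<'E'
from station import *
import cv2,numpy as np
def ray(n,uv,z):
    c=camera_params(n);K=c['camera_matrix'];E=c['extrinsics'];R=E[:3,:3];t=E[:3,3]
    uv=np.atleast_2d(np.float64(uv))
    d=np.c_[(uv[:,0]-K[0,2])/K[0,0],-(uv[:,1]-K[1,2])/K[1,1],-np.ones(len(uv))]@R
    o=-R.T@t
    return o+d*((z-o[2])/d[:,2])[:,None]
def proj(n,P):
    c=camera_params(n);K=c['camera_matrix'];E=c['extrinsics'];q=np.atleast_2d(P)@E[:3,:3].T+E[:3,3]
    return np.c_[K[0,0]*q[:,0]/-q[:,2]+K[0,2],K[1,1]*-q[:,1]/-q[:,2]+K[1,2]]
E
python3 - <<'E'
from h import *
p=cv2.imread("pics/top0.png")
c=p[85:220,195:365];cv2.imwrite("pics/crop0.png",cv2.resize(c,None,fx=4.4,fy=4.4,interpolation=cv2.INTER_CUBIC))
hsv=cv2.cvtColor(p,cv2.COLOR_BGR2HSV)
white=((hsv[...,1]<60)&(hsv[...,2]>150)).astype(np.uint8)
blue=((hsv[...,0]>105)&(hsv[...,0]<135)&(hsv[...,1]>70)).astype(np.uint8)
for nm,m in(("w",white),("wb",white|blue),("b",blue)):
    n,l,st,ce=cv2.connectedComponentsWithStats(m)
    for i in range(1,n):
        if st[i,4]>25 and 100<ce[i,0]<450 and 80<ce[i,1]<300:
            cs=cv2.findContours((l==i).astype(np.uint8),0,1)[0][0]
            r=cv2.minAreaRect(cs);b=cv2.boxPoints(r);print(nm,st[i],ce[i].round(1),np.round(b,1).tolist())
            print(ray("top",b,.058).round(4)[:,:2].tolist())
E
```

```text
w [256 118  32  29 395] [271.5 132. ] [[255.10000610351562, 137.3000030517578], [280.20001220703125, 117.19999694824219], [287.79998779296875, 126.80000305175781], [262.70001220703125, 146.89999389648438]]
[[0.6068, -0.0019], [0.6698, -0.0787], [0.6402, -0.1018], [0.5776, -0.0249]]
w [322 126  22  22 173] [335.1 136.9] [[322.0, 126.0], [343.0, 126.0], [343.0, 147.0], [322.0, 147.0]]
[[0.6433, -0.2067], [0.6437, -0.2714], [0.5783, -0.2698], [0.578, -0.2054]]
w [ 265  129   44   44 1039] [286.6 150.4] [[263.70001220703125, 148.0], [288.70001220703125, 127.5], [309.29998779296875, 152.5], [284.29998779296875, 173.10000610351562]]
[[0.574, -0.0281], [0.6379, -0.1044], [0.5608, -0.1663], [0.4978, -0.0899]]
w [394 133  13  18 160] [399.9 141.9] [[392.3999938964844, 134.6999969482422], [403.3999938964844, 132.1999969482422], [407.1000061035156, 149.10000610351562], [396.1000061035156, 151.5]]
[[0.6174, -0.4234], [0.6253, -0.4579], [0.5728, -0.4674], [0.565, -0.433]]
w [360 177  42  45 780] [380.6 198.7] [[359.20001220703125, 209.60000610351562], [389.0, 176.1999969482422], [402.200012207031
[... 2639 characters left out ...]
09 130  13  12 117] [415.1 135.9] [[409.0, 141.0], [409.0, 130.0], [421.0, 130.0], [421.0, 141.0]]
[[0.598, -0.4743], [0.6324, -0.4757], [0.6327, -0.5131], [0.5982, -0.5116]]
b [374 189  29  33  66] [388.4 205.2] [[373.70001220703125, 220.8000030517578], [401.70001220703125, 188.8000030517578], [402.79998779296875, 189.6999969482422], [374.79998779296875, 221.6999969482422]]
[[0.3544, -0.357], [0.4508, -0.4457], [0.4478, -0.4491], [0.3514, -0.3603]]
b [159 244  11  46  62] [164.1 266.6] [[158.8000030517578, 289.0], [167.8000030517578, 243.8000030517578], [169.1999969482422, 244.0], [160.1999969482422, 289.20001220703125]]
[[0.1586, 0.2772], [0.288, 0.254], [0.2872, 0.2501], [0.1578, 0.2734]]
```

View pics/crop0.png

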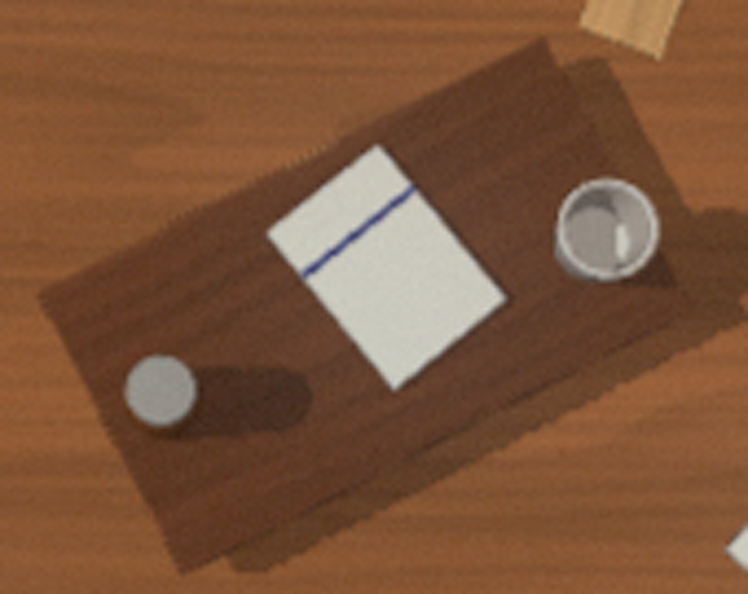

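The crop confirms it: white tile with a blue line near its leading (upper-left) end, about 100×140 mm; the counter look-alikes measure about 138 mm across. The far edge runs from about (204,153) to (319,94). Next I'll fit the edges at subpixel level.

```bash
cat >> h.py <<'E'
from scipy.ndimage import map_coordinates
def edge(img,a,b,h=4,trim=.1,sgn=0,line=False):
    """subpixel line between pixel pts a,b; returns refined endpoints (projections), rms. img float gray"""
    a=np.float64(a);b=np.float64(b)
    for it in range(3):
        d=(b-a)/np.linalg.norm(b-a);n=np.array([-d[1],d[0]])
        s=np.linspace(trim,1-trim,60);o=np.arange(-h,h+.01,.1)
        P=a+(b-a)*s[:,None]; Q=P[:,None]+n*o[None,:,None]
        v=map_coordinates(img,[Q[...,1],Q[...,0]],order=1)
        if line: g=np.clip(np.median(v,1,keepdims=True)-v-8,0,None)
        else:
            g=np.gradient(v,axis=1);g=g*sgn if sgn else np.abs(g);g=np.clip(g-.25*g.max(1,keepdims=True),0,None)
        e=(g*o).sum(1)/(g.sum(1)+1e-9);ok=g.sum(1)>1e-6
        for _ in range(4):
            c=np.polyfit(s[ok],e[ok],1);r=e-np.polyval(c,s);ok=np.abs(r)<max(2*np.std(r[ok]),.05)
        a,b=a+n*np.polyval(c,0),b+n*np.polyval(c,1)
    return a,b,np.std(r[ok]),ok.sum()
def isect(l1,l2):
    h=lambda p:np.r_[p,1]
    x=np.cross(np.cross(h(l1[0]),h(l1[1])),np.cross(h(l2[0]),h(l2[1])));return x[:2]/x[2]
E
python3 - <<'E'
from h import *
C=camera_params("top");R=C['extrinsics'];print("cam",-R[:3,:3].T@R[:3,3])
p=cv2.imread("pics/top0.png").astype(float);g=p.mean(2);red=p[...,2]
f=lambda x,y:(195+x/4.4-.4,85+y/4.4-.4)
F=edge(red,f(38,297),f(545,38),trim=.06)
L=edge(red,f(38,297),f(182,573),trim=.06)
Rr=edge(red,f(545,38),f(560,68),trim=.1,h=2)
print("far",F,L)
A=isect(F,L);print(A,ray("top",[A,F[1]],.05)[:,:2], "near-left",ray("top",L[1],.05))
W=ray("top",[F[0],F[1]],.05);d=(W[0]-W[1])[:2];d/=np.linalg.norm(d);print("len",np.linalg.norm(W[0]-W[1]),"stand x yaw",np.arctan2(-d[0],d[1]))
Lw=ray("top",[L[0],L[1]],.05);print("left len",np.linalg.norm(Lw[0]-Lw[1]),"yaw",np.arctan2(*(Lw[0]-Lw[1])[[1,0]]))
T=[(378,145),(267,235),(395,388),(505,298)]
T=[f(*t) for t in T];E=[edge(red,T[i],T[(i+1)%4],trim=.12) for i in range(4)]
cs=np.array([isect(E[i-1],E[i]) for i in range(4)]);w=ray("top",cs,.058)
print(cs.round(1),w.round(4),[np.linalg.norm(w[i]-w[i-1]).round(4) for i in range(4)],[e[2] for e in E])
for i in range(4):
    v=w[(i+1)%4]-w[i];print(np.arctan2(v[1],v[0]))
print('center',w.mean(0))
# jar, ramekin
print("ramekin",ray("top",f(606,229),.095),"jar",ray("top",f(160,390),.12))
E
```

```text
cam [0.34749175 0.02659132 1.118851  ]
far (array([202.83303551, 151.3104    ]), array([318.14976395,  92.62183502]), np.float64(0.26939528612170394), np.int64(52)) (array([203.43472904, 151.99650462]), array([235.86015671, 214.88126169]), np.float64(0.13466474842924075), np.int64(47))
[203.02941636 151.21045517] [[ 0.56510272  0.15574934]
 [ 0.75141653 -0.19840381]] near-left [[0.37245821 0.05563965 0.05      ]]
len 0.4008372520131577 stand x yaw 0.48429530227729595
left len 0.21438558795058585 yaw 0.47925181545109347
[[280.3 117.3]
 [254.9 137.4]
 [284.2 173. ]
 [309.5 152.5]] [[ 0.6696 -0.0792  0.058 ]
 [ 0.6066 -0.0013  0.058 ]
 [ 0.4978 -0.0895  0.058 ]
 [ 0.5609 -0.1669  0.058 ]] [np.float64(0.1397), np.float64(0.1002), np.float64(0.1401), np.float64(0.0999)] [np.float64(0.06299994615868819), np.float64(0.06142951146813821), np.float64(0.06990309269822724), np.float64(0.04816722718604987)]
2.2512948589204305
-2.4601328693693043
-0.8868796855007915
0.6792783365902385
center [ 0.58376341 -0.08422477  0.058     ]
ramekin [[ 0.60112379 -0.22853703  0.095     ]] jar [[0.48811816 0.06797883 0.12      ]]
```

Sizes check out: tile 140.0×100 mm, far edge 0.401 m (0.40 expected). Stand yaw is about 0.482 and tile yaw about 0.681. I'll push its trailing end with two half-open fingertips held square to the stand.

play_rows(
  targets=[
    [0,0,0.1,0.026,-0.055,0,0.5],
    [0,0,0.1,0.026,-0.055,0,0.5],
    [0,0,0.1,0.026,-0.055,0,0.5],
    [0,0,0.1,0.026,-0.055,0,0.5],
    [0,0,0.1,0.026,-0.055,0,0.5],
    [0,0,0.1,0.026,-0.055,0,0.5],
    [0,0,0.1,0.026,-0.055,0,0.5],
    [0,0,0.1,0.026,-0.055,0,0.5],
    [0,0,0,0.011,-0.055,0,0.5],
    [0,0,0,0.011,-0.055,0,0.5],
    [0,0,0,0.011,-0.055,0,0.5],
    [0,0,0,0.011,-0.055,0,0.5],
  ],
)

```text
t: 1.6
eef_pos: [0.4637, -0.0376, 0.2325]
ee_rot: [3.135, -0.001, 0.516]
force: [2.3, -0.7, 0.4]
width: 0.0437
```

```bash
cat >> h.py <<'E'
YS=.482;M=np.array([.6583,-.0213]);U=np.array([np.cos(YS),np.sin(YS)]);V=np.array([-U[1],U[0]])
def toS(p): p=np.atleast_2d(p)[:,:2]-M;return np.c_[p@U,p@V]
def toW(x,y): return M+x*U+y*V
E
python3 - <<'E'
from h import *
s=get_state();print(s['t'],s['eef_pos'],s['ee_rot'],s['width'],toS(s['eef_pos']),toW(-.205,-.02)-s['eef_pos'][:2])
# right-end edge check & near edges
d=np.load("top_d0.npy")
for uv in[(230,150),(300,120),(283,150),(335,165)]:
    z=d[uv[1]-1:uv[1]+2,uv[0]-1:uv[0]+2].mean()
    c=camera_params("top");K=c['camera_matrix'];E=c['extrinsics']
    P=np.array([(uv[0]-K[0,2])/K[0,0]*z,-(uv[1]-K[1,2])/K[1,1]*z,-z]);print(uv,E[:3,:3].T@(P-E[:3,3]))
E
```

```text
1.6 [ 0.46370353 -0.03760713  0.23248505] [ 3.13499102e+00 -7.89667651e-04  5.16475086e-01] 0.04365911645093189 [[-0.17998522  0.07575638]] [ 0.02222325 -0.09644247]
(230, 150) [0.56950904 0.07422796 0.04846356]
(300, 120) [ 0.66415546 -0.1407325   0.0493114 ]
(283, 150) [ 0.56840227 -0.08653719  0.05724668]
(335, 165) [ 5.32390319e-01 -2.58784752e-01  1.04097119e-04]
```

play_rows(
  targets=[
    [0,0,-0.034,0.011,-0.048,0,0.5],
    [0,0,0,0.011,-0.048,0,0.5],
    [0,0,0,0,0,-0.04,0.5],
    [0,0,0,0,0,-0.04,0.5],
    [0,0,0,0,0,-0.04,0.5],
    [0,0,0,0,0,-0.02,0.5],
    [0,0,0,0,0,0,0.5],
  ],
)

```text
t: 2.48
eef_pos: [0.4842, -0.1423, 0.0877]
ee_rot: [3.135, 0.0, 0.473]
force: [-0.1, -0.8, 0.6]
width: 0.0437
```

```bash
python3 - <<'E'
from h import *
s=get_state();print(s['t'],s['eef_pos'],s['ee_rot'],s['width'],s['force'],toS(s['eef_pos']),toW(-.205,-.02)-s['eef_pos'][:2])
p,d=grab_frame("top");cv2.imwrite("pics/top1.png",p)
c=p[85:220,195:365];cv2.imwrite("pics/crop1.png",cv2.resize(c,None,fx=4.4,fy=4.4,interpolation=cv2.INTER_CUBIC))
E
```

```text
2.475 [ 0.48420146 -0.14227125  0.08771714] [3.13540697e+00 2.61637208e-04 4.72647323e-01] 0.043718624958970866 [-0.14614452 -0.79678482  0.62575823] [[-0.21033991 -0.02648518]] [0.00172531 0.00822165]
```

View pics/crop1.png

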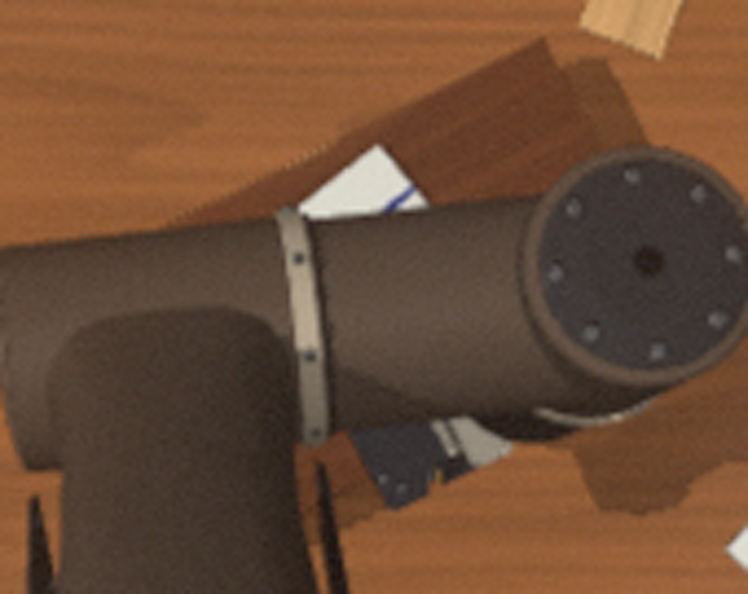

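The top view is largely blocked by the arm; the tile's leading corner, at about (378,145) in the crop, hasn't moved. I'll use the scene view while pushing.

play_rows(
  targets=[
    [0.006,0,0.009,0.002,0.006,-0.012,0.5],
    [0,0,0,0,0.002,-0.011,0.5],
    [0,0,0,0,0,0,0.5],
  ],
)

```text
t: 2.9
eef_pos: [0.4886, -0.1333, 0.0663]
ee_rot: [3.139, -0.008, 0.483]
force: [-0.4, 0.0, -0.4]
width: 0.044
```

```bash
python3 - <<'E'
from h import *
s=get_state();print(s['t'],s['eef_pos'],s['ee_rot'],s['width'],s['force'],toS(s['eef_pos']))
p,d=grab_frame("scene");cv2.imwrite("pics/sc1.png",p)
c=p[145:250,140:300];cv2.imwrite("pics/crops1.png",cv2.resize(c,None,fx=5,fy=5,interpolation=cv2.INTER_CUBIC))
E
```

```text
2.9 [ 0.48855413 -0.13334171  0.06626834] [ 3.1388782  -0.00770417  0.48309284] 0.04401700618220974 [-0.35806718  0.03900371 -0.41785474] [[-0.20234384 -0.02059067]]
```

View pics/crops1.png

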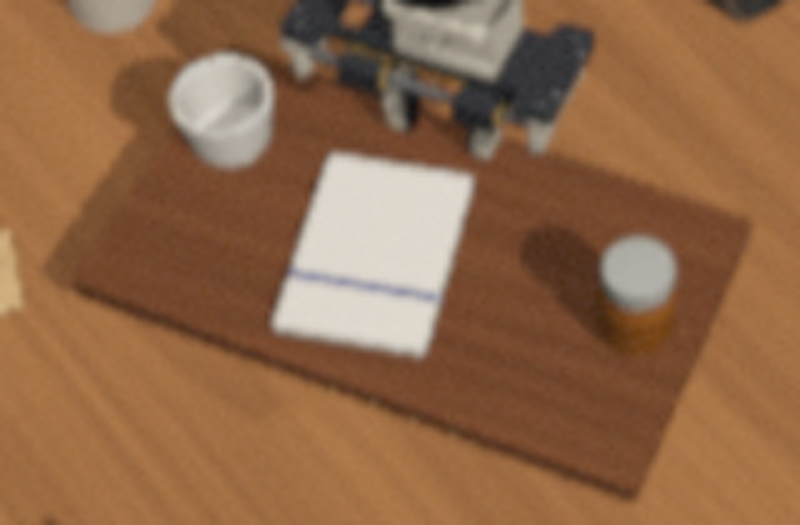

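play_rows(
  targets=[
    [0,0.007,0,0,0,-0.0025,0.5],
    [0,0,0,0.009,0.0046,0,0.5],
    [0,0,0,0.009,0.0046,0,0.5],
    [0,0,0,0,0,0,0.5],
  ],
)

```text
t: 3.45
eef_pos: [0.5089, -0.1235, 0.0649]
ee_rot: [3.141, -0.003, 0.483]
force: [-1.3, 0.2, 0.2]
width: 0.0439
```

```bash
cat > look.py <<'E'
from h import *
import sys
s=get_state();print(s['t'],s['eef_pos'].round(4),s['ee_rot'].round(4),s['force'].round(2),toS(s['eef_pos']).round(4))
n=sys.argv[1]
p,d=grab_frame("scene");cv2.imwrite(f"pics/sc{n}.png",p)
c=p[145:250,140:300];cv2.imwrite(f"pics/crops{n}.png",cv2.resize(c,None,fx=5,fy=5,interpolation=cv2.INTER_CUBIC))
E
python3 look.py 2
```

```text
3.45 [ 0.5089 -0.1235  0.0649] [ 3.1413e+00 -2.8000e-03  4.8340e-01] [-1.3   0.17  0.23] [[-0.1797 -0.0213]]
```

View pics/crops2.png

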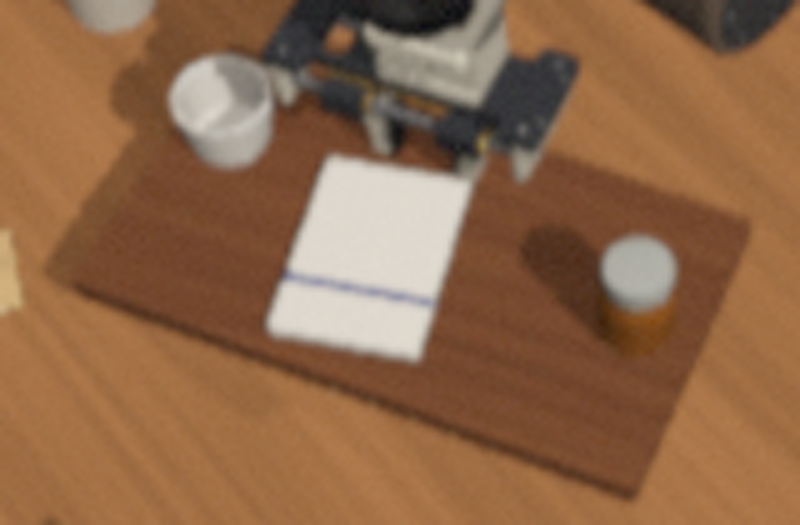

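```bash
python3 - <<'E'
from h import *
s=get_state();c=toS(s['eef_pos'])[0]
for z in(.054,.08,.1,.12,.14):
  for y in(-.0965,-.032,.032,.0965):
    w=np.r_[toW(c[0],c[1]+y),z];print(z,y,((proj("scene",w)[0]-[140,145])*5+2).round(),end=' ')
  print()
p=cv2.imread("pics/sc2.png");c=p[145:195,180:265];cv2.imwrite("pics/z2.png",cv2.resize(c,None,fx=9,fy=9,interpolation=cv2.INTER_CUBIC))
E
```

```text
0.054 -0.0965 [303. 117.] 0.054 -0.032 [386. 145.] 0.054 0.032 [471. 174.] 0.054 0.0965 [558. 203.] 
0.08 -0.0965 [299.  93.] 0.08 -0.032 [383. 122.] 0.08 0.032 [469. 151.] 0.08 0.0965 [558. 180.] 
0.1 -0.0965 [295.  75.] 0.1 -0.032 [381. 104.] 0.1 0.032 [468. 133.] 0.1 0.0965 [557. 162.] 
0.12 -0.0965 [292.  56.] 0.12 -0.032 [379.  85.] 0.12 0.032 [467. 114.] 0.12 0.0965 [557. 144.] 
0.14 -0.0965 [288.  36.] 0.14 -0.032 [376.  65.] 0.14 0.032 [465.  95.] 0.14 0.0965 [557. 125.]
```

View pics/z2.png

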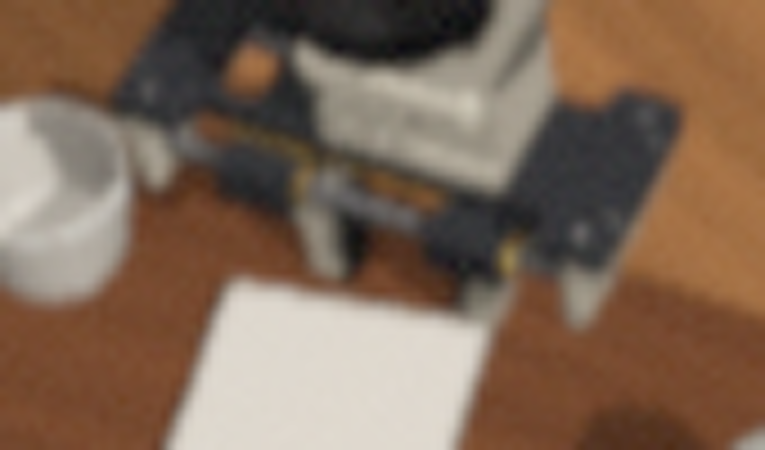

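The grey claws by the ramekin belong to the gripper body: they are about 39 mm forward with a bottom at z≈0.12, above the ramekin's 0.095. The fingers have just touched the tile's left trailing corner. I'll continue pushing.

play_rows(
  targets=[
    [0,0,0,0.009,0.0047,-0.001,0.5],
    [0,0,0,0.009,0.0047,0,0.5],
    [0,0,0,0.009,0.0047,0,0.5],
    [0,0,0,0.009,0.0047,0,0.5],
    [0,0,0,0,0,0,0.5],
  ],
)

```text
t: 4.12
eef_pos: [0.5446, -0.1042, 0.0638]
ee_rot: [-3.141, 0.001, 0.483]
force: [0.2, 0.3, -0.6]
width: 0.0439
```

```bash
python3 look.py 3
```

```text
4.125 [ 0.5446 -0.1042  0.0638] [-3.1406e+00  1.2000e-03  4.8310e-01] [ 0.19  0.34 -0.6 ] [[-0.1392 -0.0208]]
```

View pics/crops3.png

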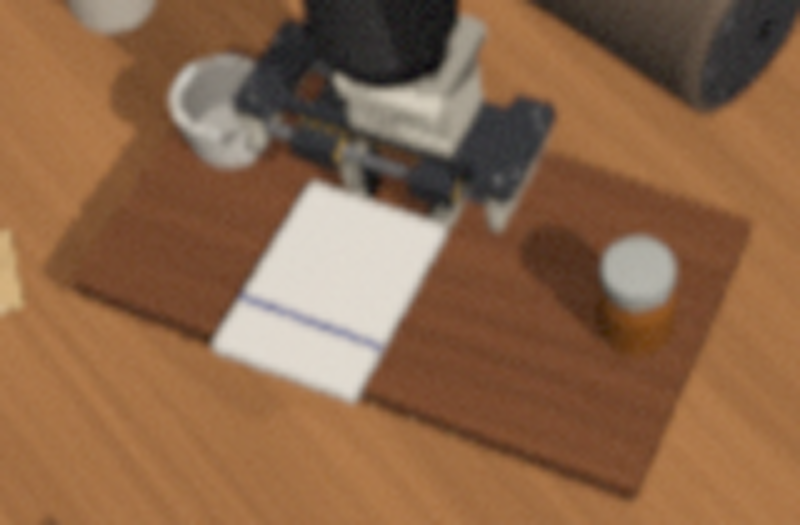

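Tile is square-ish now with its leading end at the edge (crop (212,345)–(357,402)). I'll measure it, using the initial scene picture to check for bias between the two cameras.

```bash
cat > meas.py <<'E'
from h import *
def tile(pic,T,n="scene",sc=5,off=(140,145),hw=2.5,lead=True):
    p=cv2.imread(pic).astype(float);ch=p[...,0]  # blue channel: tile bright vs wood
    f=lambda q:(off[0]+q[0]/sc-.4,off[1]+q[1]/sc-.4)
    T=[f(q) for q in T]   # leadR, leadL, trailL, trailR
    E=[edge(ch,T[i],T[(i+1)%4],trim=.15,h=hw) for i in range(4)]
    # leading edge, left, trail, right
    Sx=[toS(ray(n,[e[0],e[1]],.058)) for e in E]
    c1=isect(E[3],E[0]);c2=isect(E[0],E[1]);cc=toS(ray(n,[c1,c2],.058))
    for nm,S,e in zip(("lead","left","trail","right"),Sx,E):
        dd=S[1]-S[0];print(nm,S.round(4).tolist(),"ang",np.arctan2(dd[1],dd[0]).round(4),e[2].round(2),e[3])
    print("lead corners S",cc.round(4).tolist(),"width",np.linalg.norm(cc[0]-cc[1]).round(4))
    return E
def line(pic,a,b,n="scene",sc=5,off=(140,145)):
    p=cv2.imread(pic).astype(float);ch=p[...,2]
    f=lambda q:(off[0]+q[0]/sc-.4,off[1]+q[1]/sc-.4)
    e=edge(ch,f(a),f(b),trim=.08,h=2.5,line=True);S=toS(ray(n,[e[0],e[1]],.058));print("line",S.round(4).tolist(),"slope",((S[1]-S[0])[0]/(S[1]-S[0])[1]).round(4),e[2].round(2))
E
python3 - <<'E'
from meas import *
print("== top0");f=(195,85)
tile("pics/top0.png",[(378,145),(267,235),(395,388),(505,298)],"top",4.4,f);line("pics/top0.png",(413,187),(303,275),"top",4.4,f)
print("== scene0");tile("pics/sc1.png",[(272,330),(424,356),(473,177),(330,153)]);line("pics/sc1.png",(289,272),(438,298))
p=cv2.imread("pics/sc1.png").astype(float)
f=lambda q:(140+q[0]/5-.4,145+q[1]/5-.4)
for ch in(0,2):
  e=edge(p[...,ch],f((75,286)),f((632,490)),h=3,trim=.05);print("scene far edge S@.05",toS(ray("scene",[e[0],e[1]],.05)),e[2])
v=[]
a,b=np.array(f((75,286))),np.array(f((632,490)));d=(b-a)/np.linalg.norm(b-a);n=np.array([-d[1],d[0]])
o=np.arange(-6,6.1,.5);s=np.linspace(.1,.9,200);Q=(a+(b-a)*s[:,None])[:,None]+n*o[None,:,None]
print(np.c_[o,map_coordinates(p[...,2],[Q[...,1],Q[...,0]],order=1).mean(0).round()].tolist())
print("== scene3");tile("pics/sc3.png",[(212,346),(357,402),(446,225),(312,180)]);line("pics/sc3.png",(243,296),(382,347))
E
```

```text
== top0
lead [[-0.0165, -0.0564], [-0.0365, 0.0419]] ang 1.7713 0.08 52
left [[-0.0388, 0.0417], [-0.1736, 0.0144]] ang -2.942 0.08 58
trail [[-0.1739, 0.013], [-0.1542, -0.084]] ang -1.3698 0.08 56
right [[-0.1531, -0.084], [-0.0176, -0.0572]] ang 0.1958 0.07 54
lead corners S [[-0.0164, -0.0569], [-0.0365, 0.0422]] width 0.1011
line [[-0.0561, -0.0644], [-0.0754, 0.0324]] slope -0.1995 0.07
== scene0
lead [[-0.0146, -0.0545], [-0.0344, 0.0437]] ang 1.7697 0.05 52
left [[-0.0344, 0.0442], [-0.1755, 0.0166]] ang -2.948 0.07 55
trail [[-0.1781, 0.0139], [-0.1578, -0.0849]] ang -1.3679 0.1 60
right [[-0.1563, -0.086], [-0.0146, -0.0569]] ang 0.2027 0.07 59
lead corners S [[-0.0141, -0.0568], [-0.0345, 0.0442]] width 0.103
line [[-0.0581, -0.065], [-0.0779, 0.0335]] slope -0.201 0.07
scene far edge S@.05 [[ 0.00559856 -0.19158988]
 [ 0.00549372  0.19963882]] 0.17182316134992187
scene far edge S@.05 [[ 0.00511494 -0.19170726]
 [ 0.00532108  0.19963004]] 0.09442817250050467
[[-6.0, 122.0], [-5.5, 120.0], [-5.0, 119.0], [-4.5, 119.0], [-4.0, 119.0], [-3.5, 119.0], [-3.0, 121.0], [-2.5, 122.0], [-2.0, 122.0], [-1.5, 120.0], [-1.0, 115.0], [-0.5, 108.0], [0.0, 100.0], [0.5, 95.0], [1.0, 98.0], [1.5, 110.0], [2.0, 125.0], [2.5, 139.0], [3.0, 150.0], [3.5, 156.0], [4.0, 160.0], [4.5, 161.0], [5.0, 161.0], [5.5, 161.0], [6.0, 161.0]]
== scene3
lead [[0.0135, -0.0837], [0.0128, 0.0193]] ang 1.5774 0.05 50
left [[0.0118, 0.0183], [-0.1316, 0.0178]] ang -3.1383 0.07 56
trail [[-0.1328, 0.0142], [-0.1311, -0.0853]] ang -1.5534 0.06 43
right [[-0.1314, -0.0867], [0.0102, -0.0863]] ang 0.0027 0.05 53
lead corners S [[0.0135, -0.0863], [0.0128, 0.0183]] width 0.1046
line [[-0.0298, -0.0839], [-0.03, 0.0162]] slope -0.002 0.04
```

```bash
python3 - <<'E'
from meas import *
f=lambda q:(140+q[0]/5-.4,145+q[1]/5-.4)
for pic,segs in(("sc1",[((75,286),(632,490))]),("sc3",[((75,286),(212,337)),((357,390),(632,490))])):
  p=cv2.imread(f"pics/{pic}.png").astype(float)
  for a,b in segs:
   for ch in(1,2):
    e=edge(p[...,ch],f(a),f(b),h=2,trim=.08,sgn=-1);print(pic,toS(ray("scene",[e[0],e[1]],.05)).round(4).tolist(),e[2].round(2),e[3])
p=cv2.imread("pics/top0.png").astype(float)
g=lambda q:(195+q[0]/4.4-.4,85+q[1]/4.4-.4)
for ch in(0,1,2):
  for a,b in[((38,297),(545,38)),((38,297),(190,219)),((360,132),(545,38))]:
    e=edge(p[...,ch],g(a),g(b),h=3,trim=.05);print("top",toS(ray("top",[e[0],e[1]],.05)).round(4).tolist(),e[2].round(2),e[3])
E
```

```text
sc1 [[-0.002, -0.1935], [-0.0015, 0.1993]] 0.12 51
sc1 [[-0.002, -0.1935], [-0.0014, 0.1993]] 0.09 53
sc3 [[-0.0029, -0.1937], [-0.0023, -0.0916]] 0.18 59
sc3 [[-0.0028, -0.1936], [-0.0017, -0.0915]] 0.11 55
sc3 [[-0.0017, 0.0123], [-0.0018, 0.1993]] 0.11 51
sc3 [[-0.0016, 0.0123], [-0.0015, 0.1993]] 0.1 57
top [[-0.0016, 0.2008], [-0.0016, -0.2]] 0.45 54
top [[0.0004, 0.2007], [-0.004, 0.0826]] 0.43 50
top [[-0.0043, -0.0516], [0.0008, -0.2001]] 0.3 51
top [[0.0005, 0.2007], [-0.0001, -0.2001]] 0.2 49
top [[0.001, 0.2007], [-0.0016, 0.0826]] 0.17 51
top [[0.0, -0.0517], [-0.0003, -0.2001]] 0.09 47
top [[-0.0, 0.2007], [0.0002, -0.2001]] 0.25 54
top [[0.0006, 0.2007], [-0.0026, 0.0826]] 0.21 47
top [[0.0006, -0.0517], [-0.0006, -0.2001]] 0.09 52
```

Both cameras agree once bias is removed: about 28 mm to go, yaw error about 0.003. I'll push 22 mm, then look.

play_rows(
  targets=[
    [0,0,0,0.0065,0.0034,0,0.5],
    [0,0,0,0.0065,0.0034,0,0.5],
    [0,0,0,0.0065,0.0034,0,0.5],
    [0,0,0,0,0,0,0.5],
  ],
)

```text
t: 4.68
eef_pos: [0.5647, -0.0937, 0.0636]
ee_rot: [-3.14, 0.002, 0.483]
force: [-0.4, -0.6, 0.4]
width: 0.044
```

```bash
python3 look.py 4; python3 - <<'E'
from meas import *
line("pics/sc4.png",(213,365),(355,420))
E
```

```text
4.675 [ 0.5647 -0.0937  0.0636] [-3.1403e+00  1.8000e-03  4.8250e-01] [-0.41 -0.6   0.43] [[-0.1165 -0.0208]]
line [[0.0406, -0.0737], [0.0453, 0.0264]] slope 0.0476 0.12
```

View pics/crops4.png

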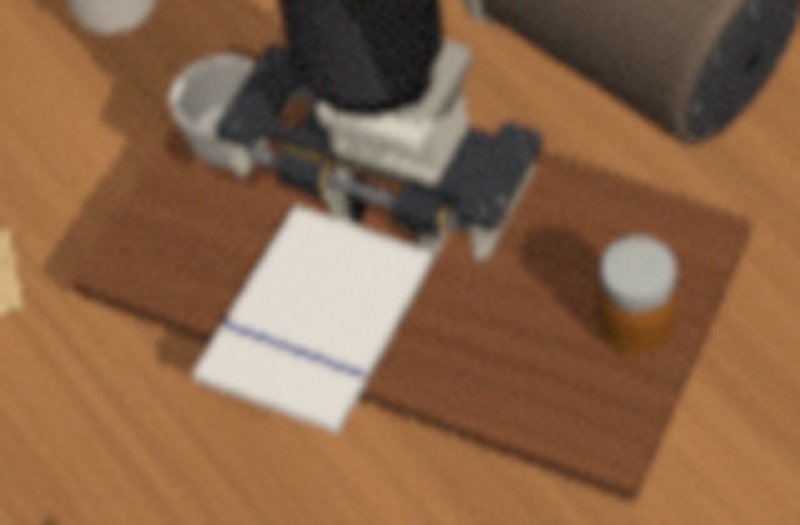

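```bash
python3 - <<'E'
from meas import *
line("pics/sc4.png",(226,323),(364,373))
E
```

```text
line [[-0.0072, -0.0841], [-0.0073, 0.0141]] slope -0.001 0.05
```

Line at (226,323)–(364,373) in the crop, 5.5 mm short of the edge and parallel to it.

play_rows(
  targets=[
    [0,0,0,0.0027,0.0014,0,0.5],
    [0,0,0,0.0018,0.001,0,0.5],
    [0,0,0,0,0,0,0.5],
  ],
)

```text
t: 5.1
eef_pos: [0.5686, -0.0914, 0.0635]
ee_rot: [-3.14, 0.003, 0.482]
force: [-0.8, -0.6, 0.5]
width: 0.044
```

```bash
python3 look.py 5; python3 - <<'E'
from meas import *
line("pics/sc5.png",(222,335),(360,385))
E
```

```text
5.1 [ 0.5686 -0.0914  0.0635] [-3.140e+00  2.600e-03  4.821e-01] [-0.79 -0.56  0.49] [[-0.112  -0.0205]]
line [[-0.0031, -0.0831], [-0.0027, 0.015]] slope 0.0042 0.04
```

View pics/crops5.png

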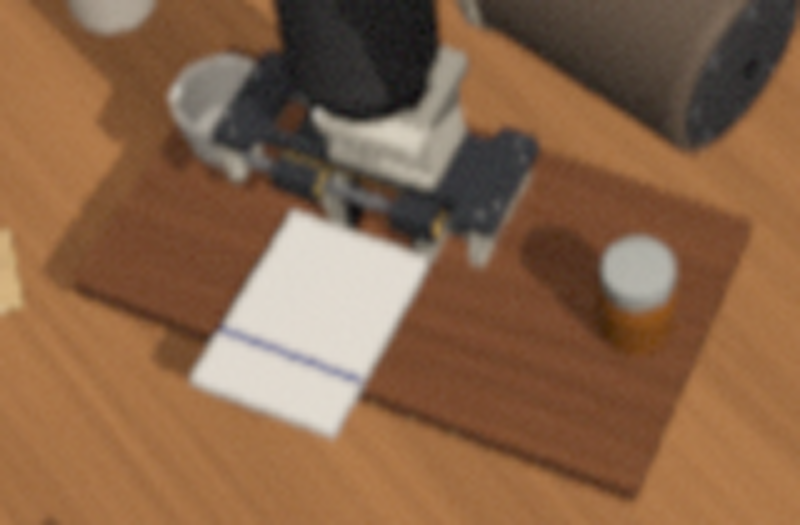

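play_rows(
  targets=[
    [0,0,0,0.0008,0.0004,0,0.5],
    [0,0,0,0,0,0,0.5],
  ],
)

```text
t: 5.4
eef_pos: [0.5693, -0.0911, 0.0635]
ee_rot: [-3.14, 0.003, 0.482]
force: [-0.9, -0.4, 0.5]
width: 0.0439
```

```bash
python3 look.py 6; python3 - <<'E'
from meas import *
line("pics/sc6.png",(222,336),(360,386))
E
```

```text
5.4 [ 0.5693 -0.0911  0.0635] [-3.1399e+00  2.6000e-03  4.8200e-01] [-0.92 -0.41  0.51] [[-0.1112 -0.0206]]
line [[-0.0023, -0.0827], [-0.0022, 0.0153]] slope 0.0006 0.04
```

The line is within 0.4 mm of the edge. I'll back straight off, rise and swing clear for a top-view check.

play_rows(
  targets=[
    [0,0,0,-0.009,-0.0047,0,0.5],
    [0,0,0,-0.018,-0.0093,0,0.5],
    [0,0,0,-0.018,-0.0093,0,0.5],
    [0,0,0,0,0,0.05,0.5],
    [0,0,0,0,0,0.06,0.5],
    [0,0,0,0,0,0.06,0.5],
    [0,0,0,-0.02,0.055,0,0.5],
    [0,0,0,-0.02,0.055,0,0.5],
    [0,0,0,-0.01,0.055,0,0.5],
    [0,0,0,-0.01,0.055,0,0.5],
    [0,0,0,-0.01,0.055,0,0.5],
    [0,0,0,-0.01,0.055,0,0.5],
  ],
)

```text
t: 6.95
eef_pos: [0.4277, 0.2119, 0.2392]
ee_rot: [-3.137, -0.004, 0.47]
force: [1.5, -0.1, 0.1]
width: 0.0441
```

play_rows(
  targets=[
    [0,0,0,-0.02,0.055,0,0.5],
    [0,0,0,-0.02,0.055,0,0.5],
    [0,0,0,-0.02,0.055,0,0.5],
    [0,0,0,-0.02,0.055,0,0.5],
    [0,0,0,0,0,0,0.5],
  ],
)

```text
t: 7.58
eef_pos: [0.3417, 0.4354, 0.2389]
ee_rot: [-3.135, -0.005, 0.472]
force: [0.3, -0.5, -0.3]
width: 0.0436
```

```bash
python3 look.py 7; python3 - <<'E'
from h import *
p,d=grab_frame("top");cv2.imwrite("pics/top7.png",p)
c=p[85:220,195:365];cv2.imwrite("pics/crop7.png",cv2.resize(c,None,fx=4.4,fy=4.4,interpolation=cv2.INTER_CUBIC))
E
```

```text
7.575 [0.3417 0.4354 0.2389] [-3.1353 -0.0054  0.4718] [ 0.34 -0.51 -0.35] [[-0.0688  0.5514]]
```

View pics/crop7.png

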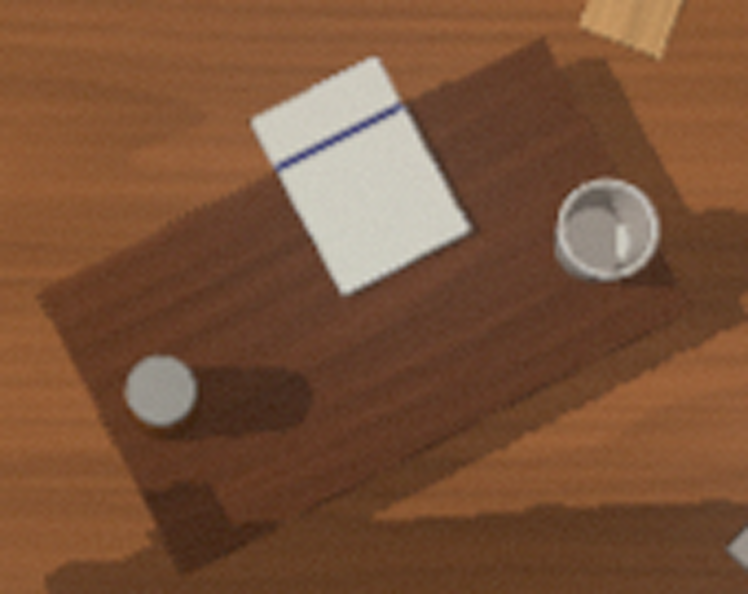

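View pics/sc7.png

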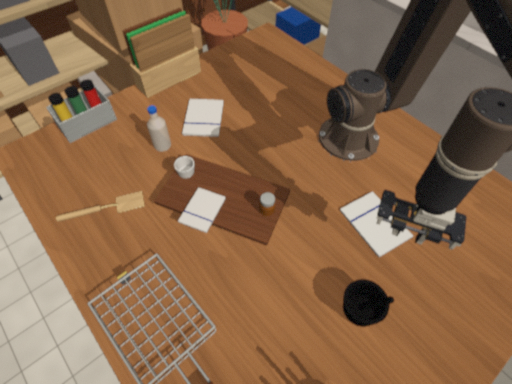

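```bash
python3 - <<'E'
from meas import *
f=(195,85)
tile("pics/top7.png",[(377,57),(251,122),(345,295),(471,230)],"top",4.4,f);line("pics/top7.png",(402,106),(278,167),"top",4.4,f)
line("pics/sc7.png",(222,336),(360,386))
p=cv2.imread("pics/top7.png").astype(float);g=lambda q:(195+q[0]/4.4-.4,85+q[1]/4.4-.4)
P=[]
for a,b in[((38,297),(275,175)),((408,106),(545,38))]:
  for ch in (1,2):
    e=edge(p[...,ch],g(a),g(b),h=3,trim=.05);S=toS(ray("top",[e[0],e[1]],.05));print("edge",S.round(4).tolist(),e[2].round(2));P+=list(S)
P=np.array(P);print(np.polyfit(P[:,1],P[:,0],1), np.polyval(np.polyfit(P[:,1],P[:,0],1),-.035))
# bystanders unchanged?
a=cv2.imread("pics/top0.png").astype(int)
for nm,(x,y,w,h) in dict(ram=(318,122,30,30),jar=(222,165,18,20),bottle=(378,128,46,34),mortar=(68,154,52,44)).items():
    print(nm,np.abs(a[y:y+h,x:x+w]-p[y:y+h,x:x+w]).mean().round(2))
E
```

```text
lead [[0.0407, -0.0856], [0.0388, 0.0142]] ang 1.5895 0.09 51
left [[0.037, 0.0155], [-0.1006, 0.0152]] ang -3.1397 0.07 50
trail [[-0.1011, 0.0133], [-0.1002, -0.0856]] ang -1.5623 0.05 53
right [[-0.1004, -0.0856], [0.0381, -0.0856]] ang -0.0001 0.1 57
lead corners S [[0.0407, -0.0856], [0.0388, 0.0155]] width 0.1012
line [[-0.0005, -0.0846], [-0.0, 0.0124]] slope 0.0045 0.05
line [[-0.0023, -0.0827], [-0.0021, 0.0153]] slope 0.0016 0.03
edge [[-0.0001, 0.2008], [0.0004, 0.0156]] 0.3
edge [[-0.0004, 0.2008], [0.0008, 0.0156]] 0.27
edge [[0.0021, -0.0905], [-0.0014, -0.2]] 0.18
edge [[0.0024, -0.0905], [-0.0013, -0.2]] 0.21
[0.0005868  0.00032815] 0.0003076075195030001
ram 2.56
jar 2.9
bottle 2.71
mortar 4.07
```

```bash
python3 -c "
from station import *
print(job_done())"
```

```text
the job is handed in; nothing more can be done
None
```

I pushed the tile flat across the stand with two half-open fingertips, about 65 mm in all, and squared it on the way. The blue line now lies along the far edge. The robot backed off, rose and swung clear, and I handed the job in at about 7.7 s.

**Line:** in the last pictures it lies within about 0.5 mm of the fitted edge in the top view, and about 0.4 mm in the scene view.

**Squareness:** the angle error is below about 0.005 rad from the blue line and the side edges. The leading edge alone reads about 0.019 rad off in the top view. That disagrees with the other three sides, so I put it down to edge-fit noise.

**Overhang:** the leading end measures 39–41 mm beyond the edge.

**Other things:** the ramekin, jar and bottle look unmoved in the before-and-after top views. The mortar patch differed slightly more in that comparison. It sits at the same place in the scene view, so I took that for the arm's shadow and did not check it further.

**Cameras:** the two disagreed by about 2 mm in absolute position, so I judged the line against the edge within each view.

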